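Lock the screw jack with its jam nut

ROBOT

A 6-joint arm with a two-finger parallel gripper is mounted at the origin on the work surface. World frame = base frame: x ahead of the robot, y to its left, z up, the work surface at z = 0. Lengths are in mm, angles in rad, forces in N, time in s.
With the tool pointing down it reaches from about 325 to 775 mm from the base axis. Payload 5.5 kg.
Tool frame: the origin (TCP) lies between the finger pads; the fingertips stand 17 mm ahead of it and the grasp point (between the pads) lies 2 mm behind it; z points along the fingers, y is the direction in which the jaws open and shut (so a half turn about z gives the same grasp; the last joint's range is limited). The gripper opens to 85 mm and grips with 20 to 120 N. Pads are 22 mm wide; open, the fingers measure 114 mm over their backs; the gripper's body (76 mm by 85 mm) begins 54 mm behind the grasp point. The pads swing forward as they close: fully open they stand 13 mm farther back than shut.
Start: joints at [-1.252, 0.091, 1.231, -0, 1.82, -0.057], TCP at [220.211, -558.143, 248.275] pointing down, gripper open.
Joint ranges: [-2.87, 2.87], [-0.86, 2.18], [0.17, 2.46], [-1.51, 4.65], [0.06, 2.69], [-2.65, 2.65]. Speed limits (rad/s): [2.57, 2.57, 3.01, 3.14, 3.14, 3.14].

INTERFACE

Orientations are given as a rotation vector (axis times angle).
In Python, from rig import arm gives the robot as it stands.
- The arm moves only by the tool send_rows, never from a script. Its argument "increments" is a list of rows, each a list of 3 entries, a list of its own where there are three numbers: the turn, a rotation vector about the tool's x, y, z in rad, then the shift along the tool's x, y, z in cm, then the finger opening in cm, from 0 to 8.54. In form: [[[ax, ay, az], [x, y, z], claw], ...]. A call has 1 to 5 rows; each row shifts and turns the commanded pose from where the row before left it, along the tool's axes as they then stand; what a row does not reach is not made up. A row lasts 1/10 s, in which the tool goes at most 50 mm and 8.59 degrees, less where a joint would pass 70% of its speed; a pose out of reach is approached as far as the arm can. A call is refused whole if a number of a shift passes 5 or a number of a turn 0.15, either way. A call with a gripper value outside its range is refused whole. The fingers move at their own pace and stop on an object; "newtons" is the grip in N (left out, the last holds). Time passes only in rows, so rows that do not move let the fingers close. It gives the time, the measured TCP pose, the force and the opening at its end, in the units of the state.
- arm.observe(): the state, without advancing time (a new reading comes with each control period).
- arm.camera(name): name is "scene" or "top" or "wrist"; returns the picture (400x640x3 uint8, red, green, blue); there is no depth.
- arm.calibration(name): a dict with "fx", "fy", "cx", "cy" (pixels), "rvec" (rotation vector, rad) and "tvec" (3), from world to camera coordinates, as OpenCV has them. Camera axes: x right, y down, z forward; pixel columns grow to the right and rows downward; lengths in mm; the calibration is good to about 2 mm. The wrist camera is an equidistant fisheye: a pixel r from the principal point sees the ray r / f radians off the axis. A picture is of the moment at which its call begins: read the wrist's pose just before it. calibration takes no time and is no camera call; for the wrist camera it gives the pose at the moment of the call.
- arm.job_done(): hands the job in, once; it reports no verdict.
The state is a dict: "clock": time; "joint_pos": joint angles; "joint_vel": joint speeds; "tau": joint torques, N m; "ee_pos": TCP position; "tool_rot": TCP orientation; "wrist_force": force on the tool from outside, world axes, zero at the start; "ft_torque": the same for the moment, N m; "width": opening from 0.0 (shut) to 1.0 (fully open).
Only numpy, scipy, OpenCV 4.12 (cv2) and the standard library are available. Lean on these libraries where they do the work, as an engineer would, in place of code of your own. Each camera call takes 0.05 s, during which the arm holds its last target. There are 200 camera calls.

TASK

Lock the screw jack at its present setting: put the large open-ended spanner on the square of its spindle with the handle lying on the bracket's ledge, on the open side of the stop pin, so that the pin keeps the spindle from turning with the nut. Then swing the locknut's lever clockwise (seen from above) until the nut bites, nip it up about 15 degrees more and let go, leaving the spanner in place. The spindle itself must not be carried round, and the other things on the bench are to stay where they are.

Things in the scene. Friction and masses are not known exactly. Their poses are not given: they have to be found in the camera images.
- jack: Screw jack fixed to the bench: grey casting, foot 130 x 120 mm. Origin at its underside on the vertical spindle axis, z up. A bracket stands out along +y: its flat steel ledge (top 76 mm high, 80 mm along x, 40 mm along y, centred 125 mm from the axis) carries the spanner's handle.
- stop_pin (a point): Top centre of the upright stop pin on the ledge, 14 mm thick, 102 mm over the bench, at x = +23, y = +125 mm of the jack. A handle lying straight along the jack's +y has 5 mm to the pin on its +x side, clockwise of it; the other side is open.
- spindle_top (a point): Centre of the spindle's top, 104 mm over the bench. The spindle turns at 0.08 N m and does not rise. Its end is a 36 mm square, 76 to 104 mm high, top 4 mm bevelled, sides along this point's x and y, which at the start lie along the jack's within 2.5 degrees. Under the square a round shoulder, 60 mm across, top at 76 mm, carries the spanner's jaw.
- washer_centre (a point): Centre of the brass tab washer (82 mm across, top at 50 mm) under the nut. It stays still on the spindle until the nut bites and then turns with the nut: its angle to the spindle is the nip, zero at the start.
- nut_centre (a point): Top centre of the dark hexagonal locknut (64 mm, 50 to 68 mm high), one piece with its lever. It bites 0.6 to 1.0 rad clockwise of its start; its x axis then lies along the washer's. It runs at 0.2 N m (2 N at the knob), enough to carry an unheld spindle round; once bitten it takes 1 N m (10 N at the knob) to turn on. It stays where it is left.
- nut_knob (a point): Centre of the top, 108 mm high, of the upright black round knob (26 mm thick, free from 64 to 108 mm height) at the end of the nut's lever, 100 mm from the spindle axis.
- spanner: Large loose open-ended steel spanner, flat, 14 mm thick, 0.35 to 0.57 kg. Origin at its underside, mid-jaw. Jaw 38.5 mm wide (a few degrees of play on the square), open to -x, 19 mm deep either way; tines 13 mm thick; head 64 mm wide, ending at x = 33. Handle 22 mm wide along +x to x = 165 mm; centre of mass near x = 63. It goes on the square from above.
- spanner_end (a point): End of the large spanner's handle, 165 mm from the jaw's middle, 7 mm over the underside. With the spanner on the jack it points along the jack's +y.
- small_spanner: A smaller spanner of the same form (jaw 26 mm, too small for the square; 163 mm long, 10 mm thick). It may lie on either side of the bench, with the large one on the other. Leave it alone.
- bushing: Loose steel bushing, 44 mm across, 40 mm high; origin at its underside. Leave it alone.
- flange_stub: Loose flanged steel stub, 52 mm across, 47 mm high; origin at its underside. Leave it alone.
- hex_key: Loose dark L-shaped hex key, 130 mm long, 8 mm thick; origin at the middle of its long leg. Leave it alone.
- oil_can: Plain aluminium can, 60 mm across, 120 mm high; origin at its underside. Leave it alone.
- vee_block: Dark steel block with a channel, 70 x 60 x 60 mm; origin at its underside. Leave it alone.
Mind the look-alikes: they are no part of the job. Leave any blue look-alike of the spanner alone.

How it is judged (in metres and radians):
On the way, in this order (a step that is already met when the one before it is completed fails the run):
1. the large spanner lies on the spindle's square and the bracket, with the locknut not yet bitten (x of spanner in the frame of spindle_top between -0.012 and 0.012 m and y of spanner in the frame of spindle_top between -0.012 and 0.012 m and z of spanner in the frame of spindle_top between -0.034 and -0.022 m and angle between spanner's own z axis and vertical below 0.09 rad and y of spanner_end in the frame of jack above 0.13 m and not (angle between the x axis of washer_centre and the x axis of spindle_top, either way round above 0.09 rad)), for 0.2 s.
2. the locknut has bitten and been nipped up, with the spanner on and the spindle held (x of spanner in the frame of spindle_top between -0.012 and 0.012 m and y of spanner in the frame of spindle_top between -0.012 and 0.012 m and z of spanner in the frame of spindle_top between -0.034 and -0.022 m and angle between spanner's own z axis and vertical below 0.09 rad and y of spanner_end in the frame of jack above 0.13 m and angle between the x axis of spindle_top and the x axis of jack, either way round below 0.35 rad and angle between the x axis of washer_centre and the x axis of spindle_top, either way round above 0.09 rad), for 0.2 s.
At the end, for the whole second after the job is handed in: Nut against the washer (within 0.1 rad) and nipped 0.09 to 0.45 rad past its bite; spindle within 0.35 rad of the jack's x axis; large spanner at rest, level within 0.09 rad, down on the shoulder, jaw within 12 mm of the axis each way, handle end over 130 mm out along the bracket (all of step 2 and angle between the x axis of washer_centre and the x axis of spindle_top, either way round below 0.45 rad and angle between the x axis of nut_centre and the x axis of washer_centre, either way round below 0.1 rad and linear speed of spanner below 0.02 m/s); the robot touches nothing.
It fails at once if the spindle was carried round with the nut by more than 29 degrees (angle between the x axis of spindle_top and the x axis of jack, either way round above 0.5 rad).
It fails at once if another thing on the bench was moved by more than 40 mm (distance of any of small_spanner, bushing, flange_stub, hex_key, oil_can, vee_block from where it was at the start of the episode above 0.04 m).
It also fails if it takes over 64 s, if anything falls off the work surface, if the arm or the gripper's body presses on something with over 40 N, if the wrist force passes 120 N, or if a joint passes its speed limit or range.

## Working session

There is one attempt and no reset: what is moved stays moved. The work goes in short steps, Python scripts to look and compute and a tool call to move; the robot and the scene stay as the last step left them, time stands still between calls to the robot, and variables do not carry over. Pictures are saved under pics/ and viewed, about 8 in all and at most 12, crops included, and the job is handed in when it is done.

Besides the shell and the picture viewer there is one more tool, called after "Call:" as name(argument=value, ...) on one line, values as JSON. send_rows: Moves the arm, as the interface text tells. Its arguments: {"type":"object","properties":{"increments":{"type":"array"},"newtons":{"type":"number"}},"required":["increments"]}

```bash
ls; mkdir -p pics; python3 - <<'E'
from rig import arm
import cv2
print(arm.observe())
for n in ("scene","top"):
    im=arm.camera(n); cv2.imwrite(f"pics/{n}0.png",im[:,:,::-1]); c=arm.calibration(n); print(n,c)
print(arm.calibration("wrist"))
E
```

```text
pics
{'clock': 0.0, 'joint_pos': array([-1.25167003e+00,  9.18815469e-02,  1.23189721e+00, -1.83829671e-05,
        1.81978696e+00, -5.67049858e-02]), 'joint_vel': array([ 1.83015483e-03, -2.65178175e-04, -2.90505044e-04,  7.50303280e-04,
       -5.46585259e-04,  2.56075999e-05]), 'tau': array([-9.36696342e-04, -4.58724654e+01, -4.18028712e+01, -2.93997846e-04,
        1.12780332e-02,  2.18431796e-05]), 'ee_pos': array([ 220.14012797, -557.8906713 ,  247.13084771]), 'tool_rot': array([-3.08436919e+00, -5.86514115e-01,  4.32976270e-04]), 'wrist_force': array([-0.10154284, -0.3324644 ,  0.06251911]), 'ft_torque': array([-0.0565696 ,  0.02076156,  0.01548555]), 'width': 0.9992280384397677}
scene {'fx': 495.14305744936615, 'fy': 495.14305744936615, 'cx': 317.4650565521484, 'cy': 202.21208678113163, 'rvec': array([ 1.2371602 ,  2.30022185, -0.91742177]), 'tvec': array([ 346.98954215, -212.46692295, 1934.63341103])}
top {'fx': 365.7445168013687, 'fy': 365.7445168013687, 'cx': 311.8887516570702, 'cy': 199.33748524190656, 'rvec': array([ 2.11869796, -2.1445331 ,  0.19948207]), 'tvec': array([ -88.00195027,  523.0091286 , 1303.12654325])}
{'fx': 309.70691628693146, 'fy': 309.70691628693146, 'cx': 321.97885916453055, 'cy': 202.5379185633738, 'rvec': array([-2.39235157,  1.62870952,  0.24007047]), 'tvec': array([-598.2280666 ,  -37.04928411,  380.85704644])}
```

View pics/top0.png

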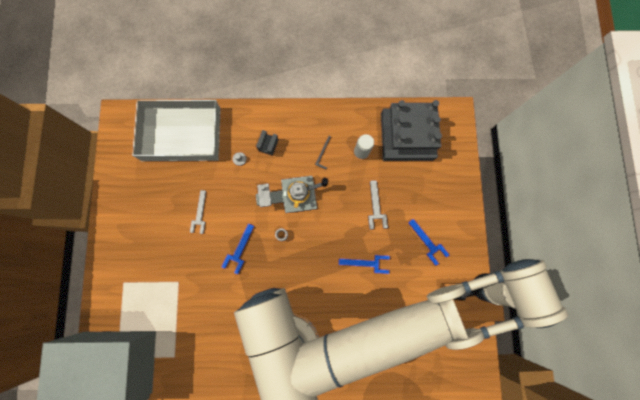

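View pics/scene0.png

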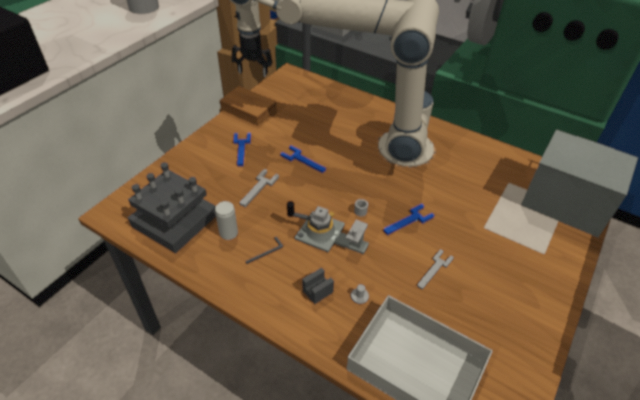

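```bash
cat > h.py <<'E'
import numpy as np, cv2
from rig import arm
from scipy.spatial.transform import Rotation as R
def ray(c,uv,fish=False):
    uv=np.atleast_2d(np.float64(uv)); p=(uv-[c["cx"],c["cy"]])/[c["fx"],c["fy"]]
    if fish:
        r=np.linalg.norm(p,axis=1,keepdims=True); d=np.c_[p/np.maximum(r,1e-9)*np.sin(r),np.cos(r)]
    else: d=np.c_[p,np.ones(len(p))]
    M=R.from_rotvec(c["rvec"]).as_matrix(); return -M.T@np.ravel(c["tvec"]), d@M
def plane(c,uv,z,fish=False):
    o,d=ray(c,uv,fish); return o+d*((z-o[2])/d[:,2])[:,None]
def proj(c,P,fish=False):
    P=np.atleast_2d(np.float64(P)); q=R.from_rotvec(c["rvec"]).apply(P)+np.ravel(c["tvec"])
    if fish:
        r=np.linalg.norm(q[:,:2],axis=1,keepdims=True); p=q[:,:2]/np.maximum(r,1e-9)*np.arctan2(r,q[:,2:])
    else: p=q[:,:2]/q[:,2:]
    return p*[c["fx"],c["fy"]]+[c["cx"],c["cy"]]
E
python3 - <<'E'
from h import *
c=arm.calibration("top"); im=cv2.imread("pics/top0.png"); hsv=cv2.cvtColor(im,cv2.COLOR_BGR2HSV)
m=((hsv[...,1]<60)&(hsv[...,2]>100)).astype(np.uint8)
n,l,s,ce=cv2.connectedComponentsWithStats(m)
for i in range(1,n):
    if 30<s[i,4]<2000 and 90<s[i,1]<260 and 100<s[i,0]<480:
        p=np.argwhere(l==i)[:,::-1]; w=plane(c,p,10)[:,:2]; mu,ax,ev=cv2.PCACompute2(w,None)[:3]
        t=(w-mu)@ax[0]; print(s[i],ce[i].round(1),"world",mu.round(0),"axis",ax[0].round(3),"len",np.ptp(t).round(0))
print("jack pts", plane(c,[[298,190]],104).round(0),plane(c,[[324,182]],108).round(0),plane(c,[[264,195]],90).round(0))
cv2.imwrite("pics/crop0.png",cv2.resize(im[120:280,180:400],None,fx=3.6,fy=3.6,interpolation=cv2.INTER_CUBIC))
E
```

```text
[355 135  19  23 281] [363.4 144.8] world [[ 743. -299.]] axis [ 0.824 -0.566] len 97.0
[233 153  13  12 115] [239.  158.4] world [[693. 185.]] axis [0.409 0.913] len 48.0
[280 176  37  36 701] [296.  193.3] world [[553. -34.]] axis [ 0.999 -0.044] len 139.0
[369 181  19  48 357] [375.9 206.3] world [[ 499. -337.]] axis [0.997 0.077] len 181.0
[256 184  17  23 283] [263.7 195.6] world [[545.  88.]] axis [0.995 0.095] len 84.0
[190 191  16  42 241] [199.3 212.8] world [[482. 330.]] axis [ 0.993 -0.115] len 156.0
[276 229  12  12  57] [281.2 234.5] world [[397.  22.]] axis [0.896 0.444] len 44.0
jack pts [[546. -45. 104.]] [[ 573. -138.  108.]] [[532.  77.  90.]]
```

View pics/crop0.png

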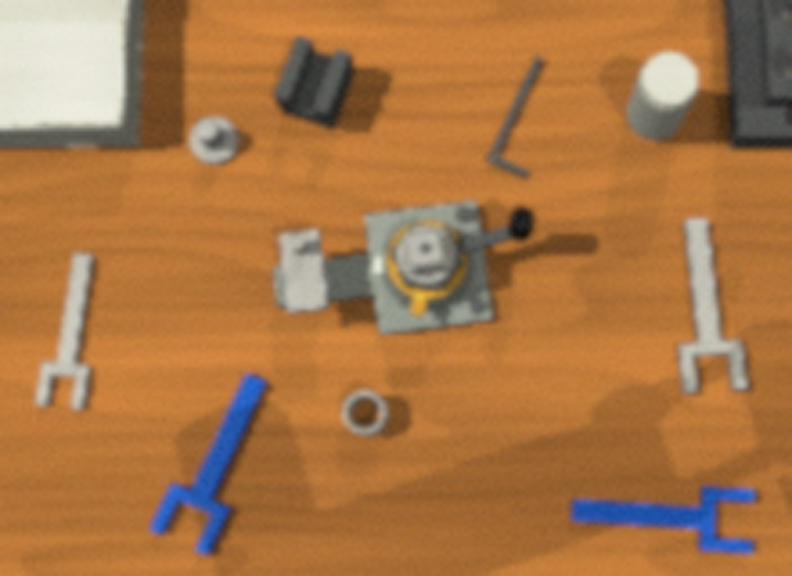

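Candidates (top image): grey spanner at left (199,213), length about 156 mm, so the small one. Grey spanner at right (376,206), about 181 mm with a wide head, so the large one. The blue ones at (240,248), (365,264) and (429,242) are look-alikes. I choose the right grey one. The jack is at (298,192), its ledge to the left at (264,195) with the pin on the far side, and the knob at (324,182).

Call:
send_rows(increments=[[[0,0,0.15],[0,0,0],8.5],[[0,0,0.15],[0,0,0],8.5],[[0,0,0],[3.8,-2.5,0.2],8.5],[[0,0,0],[3.8,-2.5,0.2],8.5],[[0,0,0],[3.8,-2.5,0.2],8.5]])

```text
clock: 0.6
ee_pos: [328.9, -473.8, 241.5]
tool_rot: [-3.139, -0.117, 0.001]
wrist_force: [-0.2, -0.0, 1.0]
width: 0.993
```

Call:
send_rows(increments=[[[0,0,0],[3.8,-2.5,0.2],8.5],[[0,0,0],[3.8,-2.5,0.2],8.5],[[0,0,0],[3.8,-2.5,0.2],8.5],[[0,0,0],[3.8,-2.5,0.2],8.5],[[0,0,0],[3.5,-2.4,0.2],8.5]])

```text
clock: 1.1
ee_pos: [506.6, -335.3, 231.6]
tool_rot: [-3.139, -0.12, 0.001]
wrist_force: [1.0, -0.4, -0.8]
width: 0.994
```

Call:
send_rows(increments=[[[0,0,0],[0,0,0],8.5],[[0,0,0],[0,0,0],8.5]])

```text
clock: 1.3
ee_pos: [505.7, -336.1, 231.4]
tool_rot: [-3.139, -0.122, 0.002]
wrist_force: [1.1, 0.2, 0.2]
width: 0.994
```

```bash
python3 - <<'E'
from h import *
c=arm.calibration("wrist"); o=arm.observe(); im=arm.camera("wrist"); cv2.imwrite("pics/w1.png",im[:,:,::-1])
np.save("w1.npy",np.r_[c["rvec"],np.ravel(c["tvec"])])
print(o["clock"],o["ee_pos"],R.from_rotvec(o["tool_rot"]).as_matrix().round(3).tolist(), "cam",ray(c,[[320,200]],True)[0])
E
```

```text
1.3 [ 505.65168168 -336.14348787  231.41446193] [[0.997, 0.078, -0.002], [0.078, -0.997, 0.001], [-0.001, -0.001, -1.0]] cam [ 577.95936928 -329.75020858  358.25450175]
```

View pics/w1.png

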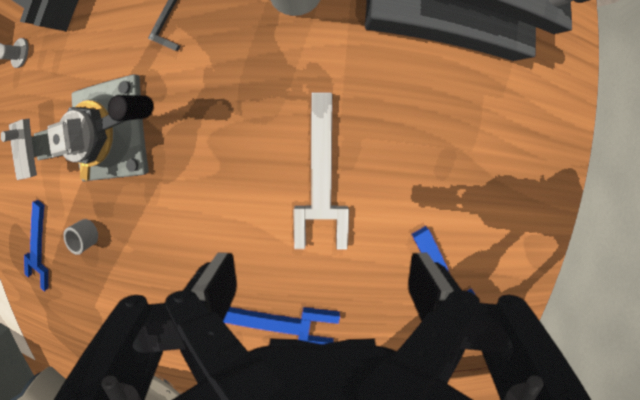

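The wrist view shows the grey spanner, with its handle end at (321,93), its jaw corners at (299,248) and (343,248), and nothing else close to it. The blue ones stay clear.

```bash
python3 - <<'E'
from h import *
c=arm.calibration("wrist"); im=cv2.imread("pics/w1.png"); hsv=cv2.cvtColor(im,cv2.COLOR_BGR2HSV)
m=((hsv[...,1]<60)&(hsv[...,2]>130)).astype(np.uint8); n,l,s,ce=cv2.connectedComponentsWithStats(m); i=l[150,321]
print(s[i]); 
def P(uv): return plane(c,uv,14,True)[:,:2]
p=np.argwhere(l==i)[:,::-1]
h=p[(p[:,1]>100)&(p[:,1]<200)]
rows=[[h[h[:,1]==r][:,0].mean(),r] for r in range(102,200,4)]
w=P(rows); a=w[0]-w[-1]; a/=np.linalg.norm(a); mu,ax,_=cv2.PCACompute2(w,None); ax=ax[0]*np.sign(ax[0][0])
nn=np.array([-ax[1],ax[0]])
W=P(p); t=(W-mu)@ax; u=(W-mu)@nn
print("axis",ax,"yaw",np.arctan2(ax[1],ax[0]),"len",np.ptp(t),"headw",np.ptp(u),"handle w",np.ptp(u[(t>-20)&(t<20)]))
end=mu[0]+ax*t.max(); jaw=mu[0]+ax*(t.max()-165); print("end",end,"jaw",jaw,"tine min",t.min()-(t.max()-165),"grip63",jaw+63*ax)
# jack rough from the same image: knob top & spindle & pin
for uv,z in (((112,108),108),((60,138),104),((9,134),102)): print(plane(c,[uv],z,True).round(0))
E
```

```text
[ 294   93   55  156 3593]
axis [0.99738817 0.07222767] yaw 0.07229062217454645 len 183.24245197759666 headw 65.35194065263065 handle w 22.561965729020116
end [ 598.90729303 -328.00629253] jaw [ 434.33824487 -339.92385878] tine min -18.242451977596644 grip63 [ 497.17369962 -335.3735153 ]
[[ 580. -133.  108.]]
[[552. -49. 104.]]
[[561.  67. 102.]]
```

Call:
send_rows(increments=[[[0,0,0],[-0.8,-0.1,4],4],[[0,0,0],[0,0,5],4],[[0,0,0],[0,0,5],4],[[0,0,0],[0,0,4],4],[[0,0,0],[0,0,1.5],4]])

```text
clock: 1.85
ee_pos: [493.6, -336.1, 31.8]
tool_rot: [-3.134, -0.115, 0.01]
wrist_force: [-1.5, -0.3, -0.8]
width: 0.47
```

Call:
send_rows(increments=[[[0,0,0],[0,0,0.8],4],[[0,0,0],[0,0,0.5],4],[[0,0,0],[0,0,0],4]])

```text
clock: 2.15
ee_pos: [497.9, -337.5, 26.2]
tool_rot: [3.137, 0.118, 0.003]
wrist_force: [0.1, -0.3, -0.3]
width: 0.467
```

Call:
send_rows(increments=[[[0,0,0],[0,-0.2,0.5],4],[[0,0,0],[0,0,0],4],[[0,0,0],[0,0,0],4]])

```text
clock: 2.45
ee_pos: [497.4, -334.6, 20.0]
tool_rot: [3.139, 0.119, 0.001]
wrist_force: [0.1, 0.1, 0.1]
width: 0.47
```

Call:
send_rows(increments=[[[0,0,0],[0,0,0],1.0],[[0,0,0],[0,0,0],1.0],[[0,0,0],[0,0,0],1.0],[[0,0,0],[0,0,0],1.0]], newtons=80)

```text
clock: 2.85
ee_pos: [497.4, -334.8, 20.2]
tool_rot: [3.139, 0.119, 0.001]
wrist_force: [-0.4, 0.8, 5.6]
width: 0.231
```

Call:
send_rows(increments=[[[0,0,0],[0,0,-2],1.0],[[0,0,0],[0,0,-4],1.0],[[0,0,0],[0,0,-5],1.0],[[0,0,0],[0,0,-5],1.0],[[0,0,0],[0,0,-5],1.0]])

```text
clock: 3.35
ee_pos: [496.5, -334.1, 229.2]
tool_rot: [-3.137, -0.119, 0.004]
wrist_force: [0.5, -0.6, -3.3]
width: 0.23
```

Call:
send_rows(increments=[[[0,0,0],[-1.0,-3,0],1.0],[[0,0,0],[-1.0,-4,0],1.0],[[0,0,0],[-1.0,-4,0],1.0],[[0,0,0],[-1.0,-3,0],1.0],[[0,0,0],[0,0,0],1.0]])

```text
clock: 3.85
ee_pos: [445.5, -194.8, 228.3]
tool_rot: [-3.137, -0.124, 0.002]
wrist_force: [0.8, -0.8, -4.0]
width: 0.225
```

Call:
send_rows(increments=[[[0,0,0],[0,0,0],1.0],[[0,0,0],[0,0,0],1.0]])

```text
clock: 4.05
ee_pos: [446.6, -198.5, 228.4]
tool_rot: [-3.139, -0.118, 0.002]
wrist_force: [1.0, 0.1, -3.9]
width: 0.227
```

```bash
python3 - <<'E'
from h import *
import json
c=arm.calibration("wrist"); o=arm.observe(); im=arm.camera("wrist"); cv2.imwrite("pics/w2.png",im[:,:,::-1])
json.dump({k:np.array(v).tolist() for k,v in c.items()},open("w2.json","w"))
print(o["clock"],o["ee_pos"],o["tool_rot"],o["wrist_force"],o["ft_torque"],o["width"])
E
```

```text
4.05 [ 446.60077767 -198.45422455  228.40234748] [-3.13904084e+00 -1.18420677e-01  1.85439264e-03] [ 1.00146638  0.13413941 -3.93960358] [-0.03288902 -0.0099445   0.00681411] 0.2271292778905792
```

View pics/w2.png

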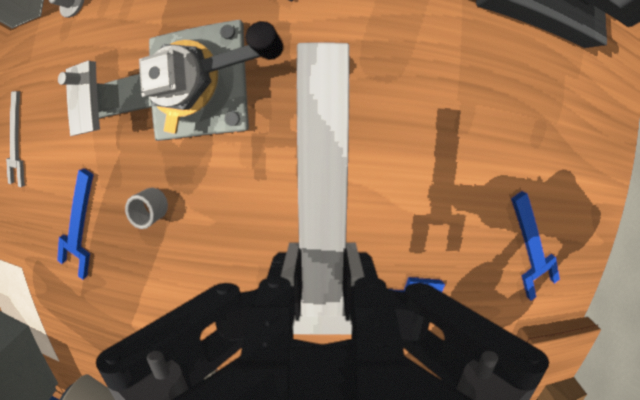

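The spanner is held level, running from (300,44) to (347,333). The jack's square top is near (156,74), the ledge is (65–101, 62–135), the pin is near (62,78) and the knob is at (264,40). I'll crop in for the corners.

```bash
python3 - <<'E'
import cv2
im=cv2.imread("pics/w2.png"); cv2.imwrite("pics/crop2.png",cv2.resize(im[15:150,45:295],None,fx=3.2,fy=3.2,interpolation=cv2.INTER_CUBIC))
E
```

```text
(no output)
```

View pics/crop2.png

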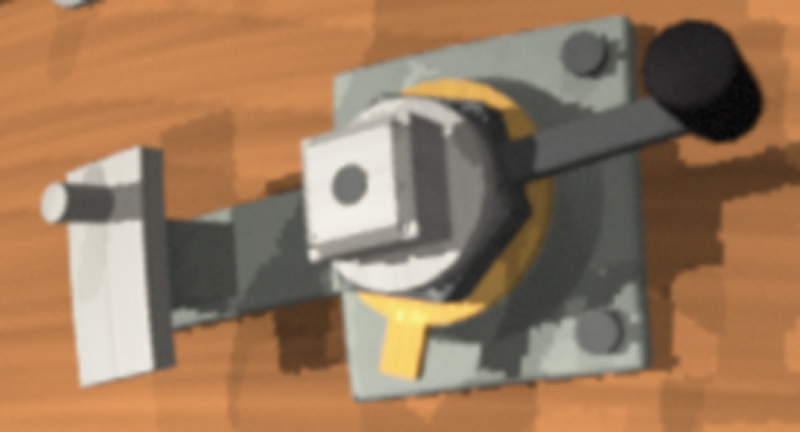

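```bash
python3 - <<'E'
from h import *
import json
c=json.load(open("w2.json"))
f=lambda a,z: plane(c,np.array(a)/3.2+[45,15],z,True)[:,:2]
sp=f([[350,186]],104)[0]; pin=f([[54,202]],102)[0]; kn=f([[693,65]],108)[0]
L=f([[68,172],[142,148],[158,372],[80,385]],76); S=f([[304,142],[388,120],[404,240],[316,258]],104)
print("spindle",sp,"pin",pin,"knob",kn,np.linalg.norm(kn-sp))
print("ledge",L.round(1).tolist(),L.mean(0)); print("square",S.round(1).tolist(),S.mean(0))
d=pin-sp; print("pin dist",np.linalg.norm(d),"expect",np.hypot(23,125))
yaw=np.arctan2(d[1],d[0])-np.arctan2(125,23); print("jack yaw from pin",yaw, "ledge ctr",np.arctan2(*(L.mean(0)-sp)[::-1])-np.pi/2)
for a,b in((0,3),(1,2)): e=S[a]-S[b]; print("sq x yaw",np.arctan2(e[1],e[0])); e=L[a]-L[b]; print("ledge x yaw",np.arctan2(e[1],e[0]))
for a,b in((0,1),(3,2)): e=S[a]-S[b]; print("sq y yaw",np.arctan2(e[1],e[0])-np.pi/2); 
print("knob ang",np.arctan2(*(kn-sp)[::-1]))
T=cv2.imread("pics/top0.png"); 
E
```

```text
spindle [551.25842533 -41.87657991] pin [558.93130867  85.05406705] knob [ 579.77708369 -139.30955749] 101.52092884719602
ledge [[573.3, 106.2], [576.8, 66.4], [498.0, 55.6], [494.5, 97.7]] [535.64000709  81.46036781]
square [[565.3, -24.8], [569.2, -52.8], [535.2, -60.5], [531.4, -31.4]] [550.2910354 -42.3749608]
pin dist 127.16234614777768 expect 127.09838708654017
jack yaw from pin 0.12158874010233611 ledge ctr 0.12596167346678855
sq x yaw 0.1907492401784713
ledge x yaw 0.10703066275419838
sq x yaw 0.22118754319445685
ledge x yaw 0.13629412832318935
sq y yaw 0.1382637245680396
sq y yaw 0.1290608076254509
knob ang -1.2860499181959937
```

Call:
send_rows(increments=[[[0,0,-0.15],[0,0,0],1.0],[[0,0,-0.15],[0,0,0],1.0],[[0,0,-0.15],[0,0,0],1.0],[[0,0,-0.15],[0,0,0],1.0],[[0,0,-0.15],[0,0,0],1.0]])

```text
clock: 4.6
ee_pos: [446.7, -198.9, 228.6]
tool_rot: [-2.874, -1.267, 0.001]
wrist_force: [0.0, -1.1, -3.9]
width: 0.229
```

Call:
send_rows(increments=[[[0,0,-0.15],[0,0,0],1.0],[[0,0,-0.15],[0,0,0],1.0],[[0,0,-0.15],[0,0,0],1.0],[[0,0,-0.15],[0,0,0],1.0],[[0,0,-0.15],[0,0,0],1.0]])

```text
clock: 5.1
ee_pos: [446.7, -198.9, 228.7]
tool_rot: [-2.21, -2.232, 0.001]
wrist_force: [-0.1, -0.1, -3.9]
width: 0.225
```

Call:
send_rows(increments=[[[0,0,-0.125],[1,0.6,0],1.0],[[0,0,0],[3.5,2.1,0],1.0],[[0,0,0],[4,2.4,0],1.0],[[0,0,0],[4,2.4,0],1.0],[[0,0,0],[4,2.4,0],1.0]])

```text
clock: 5.6
ee_pos: [525.6, -21.5, 228.7]
tool_rot: [-2.074, -2.359, 0.001]
wrist_force: [1.3, -0.7, -4.6]
width: 0.232
```

Call:
send_rows(increments=[[[0,0,0],[3,1.8,1],1.0],[[0,0,0],[1,0.7,2],1.0],[[0,0,0],[0,0,3],1.0],[[0,0,0],[0,0,0],1.0],[[0,0,0],[0,0,0],1.0]])

```text
clock: 6.1
ee_pos: [544.1, 20.0, 168.6]
tool_rot: [-2.072, -2.359, 0.003]
wrist_force: [0.2, -0.6, -3.6]
width: 0.227
```

```bash
cat > st.py <<'E'
from h import *
import sys
def goal(p,yaw):
    o=arm.observe(); M=R.from_rotvec(o["tool_rot"]); m=M.as_matrix(); y=np.arctan2(m[1,0],m[0,0])
    G=R.from_euler("z",yaw)*R.from_rotvec([np.pi,0,0])
    print("t",round(o["clock"],2),"pos",o["ee_pos"].round(1),"yaw",y.round(4),"tilt z",m[:,2].round(3),"F",o["wrist_force"].round(1),"w",round(o["width"],3))
    print("turn",(M.inv()*G).as_rotvec().round(3),"shift cm (tool axes after)",(G.inv().apply(np.array(p)-o["ee_pos"])/10).round(2))
E
python3 - <<'E'
from st import *
import json
c=json.load(open("w2.json")); T=np.array([446.6,-198.45]); y=.0755; ax=np.array([np.cos(y),np.sin(y)]); n=np.array([-ax[1],ax[0]])
for uv in ([298,43],[348,43],[299,200],[348,200]):
    d=plane(c,[uv],222,True)[0,:2]-T; print("old",uv,d@ax,d@n)
goal([543,20.9,140],1.701)
c=arm.calibration("wrist"); json.dump({k:np.array(v).tolist() for k,v in c.items()},open("w3.json","w")); im=arm.camera("wrist"); cv2.imwrite("pics/w3.png",im[:,:,::-1])
E
```

```text
old [298, 43] 103.112476322206 11.010491610392283
old [348, 43] 103.11399513118684 -10.136056864496354
old [299, 200] 33.880390149645066 11.245673499083477
old [348, 200] 33.86675673890927 -10.751775415333425
t 6.1 pos [544.1  20.  168.6] yaw 1.6998 tilt z [-0.002 -0.    -1.   ] F [ 0.2 -0.6 -3.6] w 0.227
turn [-0.002 -0.    -0.001] shift cm (tool axes after) [ 0.1  -0.1   2.86]
```

View pics/w3.png

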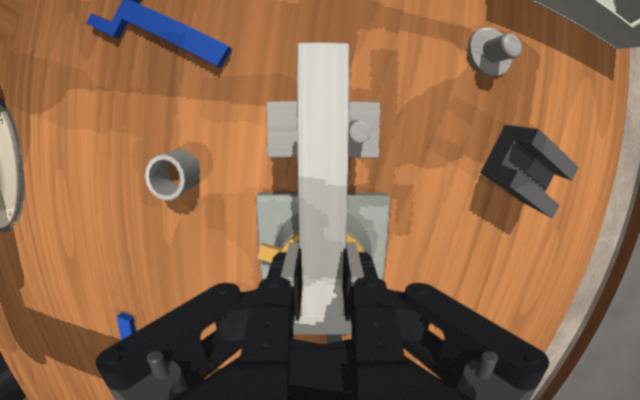

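The handle is over the ledge. The ledge spans (267–379, 101–157) and the pin top is at (360,131), to the right (+x) of the handle, as wanted.

```bash
python3 - <<'E'
from st import *
import json
c=json.load(open("w3.json")); f=lambda a,z: plane(c,a,z,True)[:,:2]
pin=f([[360,131]],102)[0]; L=f([[267,102],[379,102],[379,157],[267,157]],76); lc=L.mean(0)
print("pin",pin,"ledge",L.round(1).tolist(),lc)
e=L[1]+L[2]-L[0]-L[3]; y=np.arctan2(e[1],e[0]); print("yaw",y)
for yw in (y,.125): 
  Rz=R.from_euler("z",yw).as_matrix()[:2,:2]; print("axis from pin",pin-Rz@[23,125],"from ledge",lc-Rz@[0,125])
E=f([[298,43],[348,43]],162); print("handle end",E.mean(0))
E
```

```text
pin [559.25438076  84.97315069] ledge [[494.8, 96.4], [573.0, 106.6], [579.0, 67.4], [498.9, 57.0]] [536.4182431   81.84618175]
yaw 0.12890530362648675
axis from pin [552.51378268 -41.94636844] from ledge [552.48681885 -42.11671945]
axis from pin [552.01817609 -41.91907658] from ledge [552.00258478 -42.17852665]
handle end [531.00471805 123.53111089]
```

Call:
send_rows(increments=[[[0,0,0],[-0.1,0,2],1.0],[[0,0,0],[0,0,1.8],1.0],[[0,0,0],[0,0,0.3],1.0],[[0,0,0],[0,0,0.3],1.0],[[0,0,0],[0,0,0],1.0]])

```text
clock: 6.65
ee_pos: [545.0, 19.4, 126.8]
tool_rot: [2.072, 2.359, 0.002]
wrist_force: [0.1, -0.2, -4.4]
width: 0.233
```

Call:
send_rows(increments=[[[0,0,0],[0,0,0.3],1.0],[[0,0,0],[0,0,0.3],1.0],[[0,0,0],[0,0,0],1.0]])

```text
clock: 6.95
ee_pos: [544.3, 19.8, 119.1]
tool_rot: [-2.072, -2.361, 0.0]
wrist_force: [-0.2, 0.3, -3.7]
width: 0.231
```

Call:
send_rows(increments=[[[0,0,0],[0,0,0.3],1.0],[[0,0,0],[0,0,0.3],1.0],[[0,0,0],[0,0,0.3],1.0],[[0,0,0],[0,0,0],1.0]])

```text
clock: 7.35
ee_pos: [544.0, 19.8, 109.4]
tool_rot: [-2.072, -2.36, 0.001]
wrist_force: [0.3, -0.7, -4.9]
width: 0.229
```

```bash
python3 -c "
from st import *
goal([544,19.5,96.2],1.701)"
```

```text
t 7.35 pos [544.   19.8 109.4] yaw 1.7008 tilt z [-0.001  0.    -1.   ] F [ 0.3 -0.7 -4.9] w 0.229
turn [-0.001 -0.    -0.   ] shift cm (tool axes after) [-0.03 -0.01  1.32]
```

Sliding down freely.

Call:
send_rows(increments=[[[0,0,0],[0,0,0.4],1.0],[[0,0,0],[0,0,0.4],1.0],[[0,0,0],[0,0,0.2],1.0],[[0,0,0],[0,0,0],1.0]])

```text
clock: 7.75
ee_pos: [544.1, 19.7, 99.6]
tool_rot: [-2.072, -2.36, 0.001]
wrist_force: [0.3, -0.5, -3.9]
width: 0.23
```

Call:
send_rows(increments=[[[0,0,0],[0,0,0.2],1.0],[[0,0,0],[0,0,0],1.0]])

```text
clock: 7.95
ee_pos: [544.3, 19.7, 98.1]
tool_rot: [-2.072, -2.361, 0.0]
wrist_force: [-0.7, 0.4, -5.1]
width: 0.227
```

Call:
send_rows(increments=[[[0,0,0],[0,0,0.15],1.0],[[0,0,0],[0,0,0.1],1.0],[[0,0,0],[0,0,0],1.0]])

```text
clock: 8.25
ee_pos: [544.5, 19.7, 96.2]
tool_rot: [2.072, 2.361, 0.0]
wrist_force: [-0.9, 0.0, -1.7]
width: 0.23
```

Call:
send_rows(increments=[[[0,0,0],[0,0,0.05],4.5],[[0,0,0],[0,0,0],4.5],[[0,0,0],[0,0,0],4.5]])

```text
clock: 8.55
ee_pos: [544.8, 19.7, 95.9]
tool_rot: [2.072, 2.36, 0.001]
wrist_force: [-0.2, 0.2, -0.6]
width: 0.529
```

Call:
send_rows(increments=[[[0,0,0],[0,0,-2],4.5],[[0,0,0],[0,0,-4],4.5],[[0,0,0],[-2,0,-5],4.5],[[0,0,0],[-5,0,-2],4.5],[[0,0,0],[-5,0,0],4.5]])

```text
clock: 9.05
ee_pos: [561.0, -94.9, 226.2]
tool_rot: [2.063, 2.358, 0.007]
wrist_force: [0.9, -0.1, 0.1]
width: 0.523
```

Call:
send_rows(increments=[[[0,0,0],[-4,0,0],4.5],[[0,0,0],[0,0,0],4.5],[[0,0,0],[0,0,0],4.5]])

```text
clock: 9.35
ee_pos: [564.4, -134.7, 220.2]
tool_rot: [-2.075, -2.359, -0.0]
wrist_force: [-0.4, 0.1, -0.3]
width: 0.53
```

```bash
python3 - <<'E'
from st import *
import json
goal([544,-100,200],1.701)
c=arm.calibration("wrist"); json.dump({k:np.array(v).tolist() for k,v in c.items()},open("w4.json","w")); im=arm.camera("wrist"); cv2.imwrite("pics/w4.png",im[:,:,::-1])
E
```

```text
t 9.35 pos [ 564.4 -134.7  220.2] yaw 1.6988 tilt z [-0.     0.001 -1.   ] F [-0.4  0.1 -0.3] w 0.53
turn [-0.    -0.001 -0.002] shift cm (tool axes after) [ 3.71 -1.58  2.02]
```

View pics/w4.png

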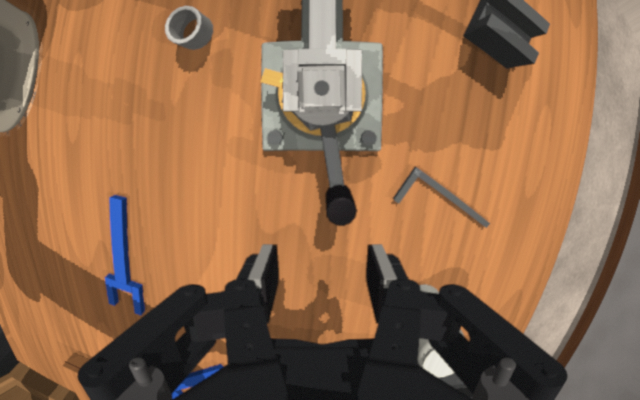

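The spanner sits on the square: its jaw surrounds the spindle top at (322,88) with the handle going up. The knob top is at (342,207) and the yellow washer tab at (271,77). I'll measure the knob from here.

```bash
python3 - <<'E'
from st import *
import json
c=json.load(open("w4.json")); im=cv2.imread("pics/w4.png"); f=lambda a,z: plane(c,a,z,True)[:,:2]
sp=f([[322,88]],104)[0]; g=cv2.cvtColor(im,cv2.COLOR_BGR2GRAY)
m=(g<45).astype(np.uint8); n,l,s,ce=cv2.connectedComponentsWithStats(m); i=l[205,341]; print(s[i],ce[i])
cv2.imwrite("pics/crop4.png",cv2.resize(im[30:240,240:400],None,fx=2.8,fy=2.8,interpolation=cv2.INTER_CUBIC))
kn=f([ce[i]],100)[0]; ax=np.array([551.8,-42.0])
print("sp",sp,"knob",kn,np.linalg.norm(kn-ax)); a=np.arctan2(*(kn-ax)[::-1]); print("ang",a)
p=ax+100*np.array([np.cos(a),np.sin(a)]); print("goal",p,a+np.pi); goal([*p,160],a+np.pi)
E
```

```text
[326 185  29  40 931] [339.4027927  204.80451128]
sp [552.36497741 -42.2435929 ] knob [ 578.84882065 -134.76061511] 96.62386048587936
ang -1.2870653945634287
goal [ 579.79393495 -138.00176876] 1.8545272590263644
t 9.4 pos [ 564.5 -133.7  220.2] yaw 1.7004 tilt z [-0.     0.001 -1.   ] F [ 0.   0.5 -0.1] w 0.525
turn [ 0.    -0.001 -0.154] shift cm (tool axes after) [-0.84  1.35  6.02]
```

View pics/crop4.png

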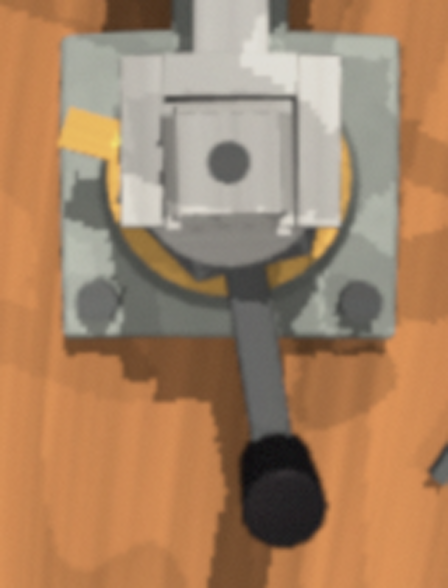

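The spanner is seated, with the square inside the jaw. Next I go to the knob.

Call:
send_rows(increments=[[[0,0,-0.15],[0,0,0],4.2],[[0,0,0],[-0.9,1.4,2],4.2],[[0,0,0],[0,0,4],4.2],[[0,0,0],[0,0,1],4.2],[[0,0,0],[0,0,0],4.2]])

```text
clock: 9.9
ee_pos: [579.2, -137.2, 148.0]
tool_rot: [-1.885, -2.507, 0.002]
wrist_force: [-0.3, 0.7, 0.3]
width: 0.492
```

```bash
python3 -c "
from st import *
goal([579.8,-138.3,92],1.8545)"
```

```text
t 9.9 pos [ 579.2 -137.2  148. ] yaw 1.8524 tilt z [-0.005  0.002 -1.   ] F [-0.3  0.7  0.3] w 0.492
turn [-0.004 -0.003 -0.002] shift cm (tool axes after) [-0.13  0.02  5.6 ]
```

Call:
send_rows(increments=[[[0,0,0],[-0.1,0,1.5],4.2],[[0,0,0],[0,0,2],4.2],[[0,0,0],[0,0,1.5],4.2],[[0,0,0],[0,0,0.6],4.2],[[0,0,0],[0,0,0],3.4]])

```text
clock: 10.4
ee_pos: [580.3, -139.6, 93.5]
tool_rot: [-1.889, -2.509, 0.001]
wrist_force: [-0.2, -0.3, -0.4]
width: 0.4
```

Call:
send_rows(increments=[[[0,0,0],[0,0,0],3.4],[[0,0,0],[0,0,0],3.4]], newtons=20)

```text
clock: 10.6
ee_pos: [581.3, -139.9, 95.6]
tool_rot: [1.889, 2.508, 0.001]
wrist_force: [0.8, -0.5, -0.6]
width: 0.405
```

```bash
python3 -c "
from st import *
A=np.array([551.8,-42.0])
a=-1.287-.3
goal([*(A+100*np.array([np.cos(a),np.sin(a)])),92],a+np.pi)"
```

```text
t 10.6 pos [ 581.3 -139.9   95.6] yaw 1.8508 tilt z [ 0.002 -0.001 -1.   ] F [ 0.8 -0.5 -0.6] w 0.405
turn [0.002 0.001 0.296] shift cm (tool axes after) [-0.26 -3.11  0.36]
```

Call:
send_rows(increments=[[[0,0,0.06],[0,-0.6,0.2],3.4],[[0,0,0.08],[0,-0.8,0],3.4],[[0,0,0.08],[0,-0.8,0],3.4],[[0,0,0.08],[0,-0.8,0],3.4],[[0,0,0],[0,0,0],3.4]])

```text
clock: 11.1
ee_pos: [551.3, -144.9, 93.4]
tool_rot: [2.243, 2.197, 0.001]
wrist_force: [0.2, -1.6, -0.1]
width: 0.392
```

```bash
cat > k.py <<'E'
from st import *
import sys
A=np.array([551.8,-42.0]); o=arm.observe(); d=o["ee_pos"][:2]-A; a0=np.arctan2(d[1],d[0])
t=np.array([-np.sin(a0),np.cos(a0)]); F=o["wrist_force"][:2]
print("turned",-1.287-a0,"r",np.linalg.norm(d),"F tang(ccw+)",F@t,"F rad",F@d/np.linalg.norm(d),"Mz",o["ft_torque"][2])
a=a0-float(sys.argv[1]); goal([*(A+100*np.array([np.cos(a),np.sin(a)])),93],a+np.pi)
E
python3 k.py 0.2
```

```text
turned 0.2886392652836307 r 102.87836590646405 F tang(ccw+) 0.22003050950664935 F rad 1.562555084837984 Mz 0.016056255425769057
t 11.1 pos [ 551.3 -144.9   93.4] yaw 1.5499 tilt z [ 0.002 -0.001 -1.   ] F [ 0.2 -1.6 -0.1] w 0.392
turn [0.002 0.    0.184] shift cm (tool axes after) [ 0.08 -2.04  0.04]
```

Call:
send_rows(increments=[[[0,0,0.08],[0.1,-0.8,0],3.4],[[0,0,0.08],[0.1,-0.8,0],3.4],[[0,0,0.08],[0.1,-0.8,0],3.4],[[0,0,0],[0,0,0],3.4]])

```text
clock: 11.5
ee_pos: [527.9, -139.6, 93.2]
tool_rot: [2.489, 1.915, 0.001]
wrist_force: [0.0, 0.2, 0.1]
width: 0.396
```

```bash
python3 k.py 0.1
```

```text
turned 0.52387674282362 r 100.449006286087 F tang(ccw+) -0.013557260997653725 F rad -0.237448059440988 Mz -0.0025607325723715118
t 11.5 pos [ 527.9 -139.6   93.2] yaw 1.3118 tilt z [ 0.001 -0.001 -1.   ] F [0.  0.2 0.1] w 0.396
turn [0.002 0.    0.081] shift cm (tool axes after) [-0.01 -1.    0.02]
```

Call:
send_rows(increments=[[[0,0,0.06],[0.05,-0.6,0],3.4],[[0,0,0],[0,0,0],3.4]])

```text
clock: 11.7
ee_pos: [522.5, -137.5, 93.0]
tool_rot: [2.544, 1.842, 0.001]
wrist_force: [0.6, -0.6, -0.2]
width: 0.399
```

```bash
python3 k.py 0.1
```

```text
turned 0.5816440997031542 r 99.90168802340726 F tang(ccw+) 0.7044817218178149 F rad 0.38996723649455456 Mz 0.06355063294628881
t 11.7 pos [ 522.5 -137.5   93. ] yaw 1.2533 tilt z [ 0.001 -0.001 -1.   ] F [ 0.6 -0.6 -0.2] w 0.399
turn [0.001 0.    0.08 ] shift cm (tool axes after) [-0.06 -1.   -0.  ]
```

Call:
send_rows(increments=[[[0,0,0.05],[0,-0.5,0],3.4],[[0,0,0.05],[0,-0.5,0],3.4]])

```text
clock: 11.9
ee_pos: [513.5, -134.2, 92.9]
tool_rot: [2.633, 1.712, 0.002]
wrist_force: [1.4, -0.5, 0.6]
width: 0.397
```

```bash
python3 k.py 0.1; python3 - <<'E'
from h import *
im=arm.camera("wrist"); cv2.imwrite("pics/w5.png",im[:,:,::-1])
E
```

```text
turned 0.6776209878097421 r 99.7924418725404 F tang(ccw+) 1.506290465102622 F rad -0.05770455351792923 Mz -0.018969775040121373
t 11.9 pos [ 513.5 -134.2   92.9] yaw 1.1529 tilt z [ 0.002 -0.    -1.   ] F [ 1.4 -0.5  0.6] w 0.397
turn [ 0.002 -0.     0.076] shift cm (tool axes after) [-0.07 -1.   -0.01]
```

View pics/w5.png

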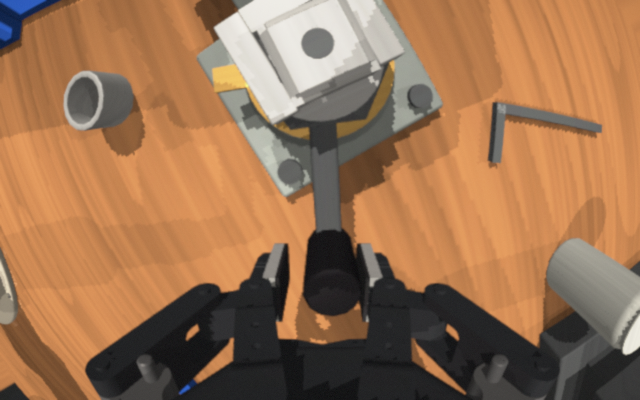

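The knob (330,270) is caged between the fingers and has followed. I continue in small steps and watch for the force step at the bite.

Call:
send_rows(increments=[[[0,0,0.05],[0,-0.5,0],3.4]])

```text
clock: 12.05
ee_pos: [509.0, -132.1, 92.8]
tool_rot: [2.674, 1.647, 0.002]
wrist_force: [2.5, -0.8, 0.1]
width: 0.401
```

Call:
send_rows(increments=[[[0,0,0.05],[0,-0.5,0],3.4]])

```text
clock: 12.15
ee_pos: [504.4, -129.8, 92.8]
tool_rot: [2.715, 1.578, 0.002]
wrist_force: [2.2, -1.3, 1.1]
width: 0.397
```

```bash
python3 k.py 0.1
```

```text
turned 0.7789266183369454 r 99.75773579964586 F tang(ccw+) 2.598271827060189 F rad 0.12930166750939198 Mz -0.0031034985095400418
t 12.15 pos [ 504.4 -129.8   92.8] yaw 1.0532 tilt z [ 0.002 -0.    -1.   ] F [ 2.2 -1.3  1.1] w 0.397
turn [ 0.001 -0.001  0.077] shift cm (tool axes after) [-0.07 -1.   -0.02]
```

Call:
send_rows(increments=[[[0,0,0.05],[0,-0.5,0],3.4]])

```text
clock: 12.25
ee_pos: [500.0, -127.3, 92.8]
tool_rot: [2.754, 1.51, 0.002]
wrist_force: [2.1, -1.2, 0.8]
width: 0.398
```

Call:
send_rows(increments=[[[0,0,0.05],[0,-0.5,0],3.4]])

```text
clock: 12.35
ee_pos: [495.8, -124.5, 92.8]
tool_rot: [2.791, 1.441, 0.002]
wrist_force: [1.1, -0.4, 1.7]
width: 0.397
```

```bash
python3 k.py 0.1
```

```text
turned 0.8801183952413014 r 99.75748236740473 F tang(ccw+) 1.1680931763141318 F rad -0.253012576417782 Mz 0.011996284035028728
t 12.35 pos [ 495.8 -124.5   92.8] yaw 0.9531 tilt z [ 0.001 -0.    -1.   ] F [ 1.1 -0.4  1.7] w 0.397
turn [ 0.001 -0.001  0.079] shift cm (tool axes after) [-0.07 -1.   -0.02]
```

Call:
send_rows(increments=[[[0,0,0.05],[0,-0.5,0],3.4]])

```text
clock: 12.45
ee_pos: [491.8, -121.6, 92.8]
tool_rot: [2.826, 1.371, 0.002]
wrist_force: [3.5, -0.8, 0.5]
width: 0.399
```

Call:
send_rows(increments=[[[0,0,0.05],[0,-0.5,0],3.4]])

```text
clock: 12.55
ee_pos: [489.1, -119.0, 93.0]
tool_rot: [2.857, 1.298, 0.006]
wrist_force: [8.8, -3.5, -4.7]
width: 0.396
```

```bash
python3 k.py 0.1
```

```text
turned 0.9676013638341452 r 99.32554147896873 F tang(ccw+) 9.056744464803728 F rad -2.873946053106244 Mz 0.06633312157923278
t 12.55 pos [ 489.1 -119.    93. ] yaw 0.8532 tilt z [ 0.005 -0.002 -1.   ] F [ 8.8 -3.5 -4.7] w 0.396
turn [ 0.005 -0.002  0.066] shift cm (tool axes after) [-0.12 -0.99  0.  ]
```

The force stepped to 9 N at a turn of about 0.95 rad, so the nut has bitten. I'm aiming for a turn of about 1.22.

Call:
send_rows(increments=[[[0,0,0.05],[-0.05,-0.5,0],3.4],[[0,0,0.05],[0,-0.5,0],3.4],[[0,0,0.05],[0,-0.5,0],3.4]])

```text
clock: 12.85
ee_pos: [478.3, -108.9, 92.9]
tool_rot: [2.946, 1.081, 0.008]
wrist_force: [10.2, -2.8, -3.2]
width: 0.398
```

```bash
python3 k.py 0.1
```

```text
turned 1.1157633407352954 r 99.38791042753165 F tang(ccw+) 8.912238070901697 F rad -5.659751422802436 Mz 0.1217875810205861
t 12.85 pos [ 478.3 -108.9   92.9] yaw 0.7032 tilt z [ 0.006 -0.002 -1.   ] F [10.2 -2.8 -3.2] w 0.398
turn [ 0.005 -0.004  0.064] shift cm (tool axes after) [-0.11 -0.99 -0.01]
```

Call:
send_rows(increments=[[[0,0,0.05],[-0.05,-0.5,0],3.4],[[0,0,0.05],[0,-0.5,0],3.4],[[0,0,0],[0,-0.1,0],3.4]])

```text
clock: 13.15
ee_pos: [471.0, -100.7, 93.1]
tool_rot: [2.996, 0.933, 0.007]
wrist_force: [9.3, -4.5, -3.1]
width: 0.401
```

```bash
python3 k.py 0.1
```

```text
turned 1.2260299447374705 r 99.88927572976296 F tang(ccw+) 9.110420160777716 F rad -4.852101836090272 Mz 0.12995315244046213
t 13.15 pos [ 471.  -100.7   93.1] yaw 0.604 tilt z [ 0.006 -0.002 -1.   ] F [ 9.3 -4.5 -3.1] w 0.401
turn [ 0.005 -0.004  0.075] shift cm (tool axes after) [-0.06 -1.    0.01]
```

Call:
send_rows(increments=[[[0,0,0],[0,0.3,0],3.4],[[0,0,0],[0,0.1,0],5],[[0,0,0],[0,0,0],5],[[0,0,0],[0,0,-1.5],5],[[0,0,0],[0,0,-4],5]])

```text
clock: 13.65
ee_pos: [468.9, -102.7, 144.4]
tool_rot: [-2.996, -0.929, 0.011]
wrist_force: [0.5, 0.3, 0.1]
width: 0.586
```

Call:
send_rows(increments=[[[0,0,0],[-1,0,-5],5],[[0,0,0],[-3,0,-3],5],[[0,0,0],[-3,0,0],5],[[0,0,0],[0,0,0],5],[[0,0,0],[0,0,0],5]])

```text
clock: 14.15
ee_pos: [413.3, -143.0, 227.4]
tool_rot: [3.001, 0.928, 0.002]
wrist_force: [0.0, -1.0, -0.4]
width: 0.588
```

```bash
python3 - <<'E'
from st import *
import json
goal([450,-120,220],.6)
c=arm.calibration("wrist"); json.dump({k:np.array(v).tolist() for k,v in c.items()},open("w6.json","w")); im=arm.camera("wrist"); cv2.imwrite("pics/w6.png",im[:,:,::-1])
E
```

```text
t 14.15 pos [ 413.3 -143.   227.4] yaw 0.6001 tilt z [ 0.002 -0.    -1.   ] F [ 0.  -1.  -0.4] w 0.588
turn [ 0.001 -0.001  0.   ] shift cm (tool axes after) [4.32 0.17 0.74]
```

View pics/w6.png

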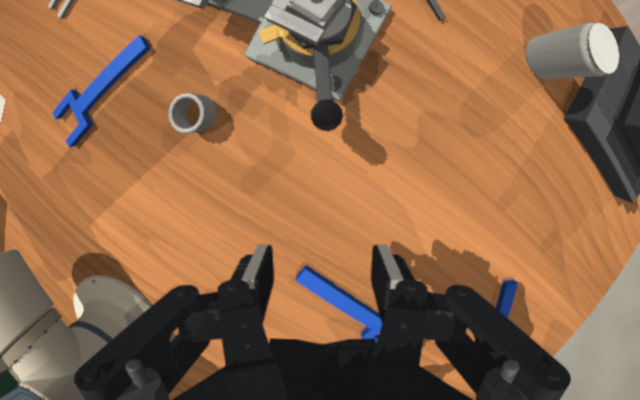

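The robot is clear: the knob is at (327,115) and the jack is at the top edge of the picture. I'll move a bit closer for one final look.

Call:
send_rows(increments=[[[0,0,0],[4,0,-1],5],[[0,0,0],[4,0,-1],5],[[0,0,0],[3,0,-1],5],[[0,0,0],[0,0,0],5],[[0,0,0],[0,0,0],5]])

```text
clock: 14.7
ee_pos: [504.5, -79.7, 255.4]
tool_rot: [-2.999, -0.933, 0.003]
wrist_force: [-0.5, -0.5, 0.6]
width: 0.583
```

```bash
python3 - <<'E'
from st import *
import json
goal([450,-120,220],.6)
c=arm.calibration("wrist"); json.dump({k:np.array(v).tolist() for k,v in c.items()},open("w7.json","w")); im=arm.camera("wrist"); cv2.imwrite("pics/w7.png",im[:,:,::-1])
cv2.imwrite("pics/w7c.png",cv2.resize(np.ascontiguousarray(im[0:240,170:450,::-1]),None,fx=2.5,fy=2.5,interpolation=cv2.INTER_CUBIC))
for k in (4,7):
    c=json.load(open(f"w{k}.json")); g=cv2.imread(f"pics/w{k}.png"); h=cv2.cvtColor(g,cv2.COLOR_BGR2HSV)
    m=((h[...,0]>18)&(h[...,0]<32)&(h[...,1]>120)&(h[...,2]>120)).astype(np.uint8); m[250:]=0
    p=np.argwhere(m)[:,::-1]; w=plane(c,p,49,True)[:,:2]-[551.8,-42]; r=np.linalg.norm(w,axis=1); s=(r>44)&(r<62)
    t=w[s].mean(0); print(k,s.sum(),"tab angle",np.arctan2(t[1],t[0]))
E
```

```text
t 14.7 pos [504.5 -79.7 255.4] yaw 0.6032 tilt z [-0.002  0.    -1.   ] F [-0.5 -0.5  0.6] w 0.583
turn [-0.002  0.002  0.003] shift cm (tool axes after) [-6.77  0.25  3.54]
4 205 tab angle 2.9488207546228975
7 75 tab angle 2.5386464470822188
```

View pics/w7c.png

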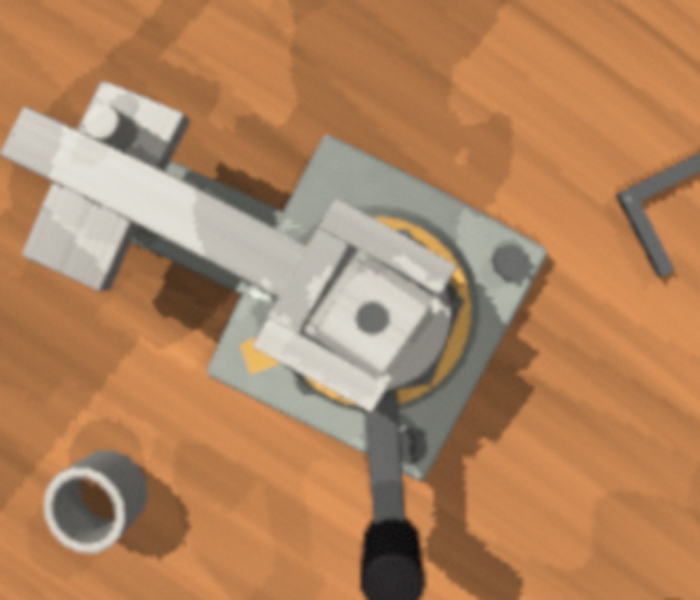

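```bash
python3 - <<'E'
from h import *
import json
c=json.load(open("w7.json")); f=lambda a,z: plane(c,np.array(a)/2.5+[170,0],z,True)[:,:2]
S=f([[352,245],[430,292],[390,370],[310,325]],104); print(S.round(1).tolist(),S.mean(0))
for i in range(4): e=S[(i+1)%4]-S[i]; print("edge",np.degrees(np.arctan2(e[1],e[0])).round(1)%90, np.linalg.norm(e).round(1))
H=f([[22,108],[3,152]],90).mean(0); print("handle end",H,"yaw",np.degrees(np.arctan2(*(H-[551.8,-42])[::-1])-np.pi/2))
g=f([[22,108],[318,236]],90); h=f([[3,152],[270,290]],90); print([np.degrees(np.arctan2(*(x[0]-x[1])[::-1]))-90 for x in (g,h)])
k=f([[392,576]],108)[0]-[551.8,-42]; print("knob turned",-1.287-np.arctan2(k[1],k[0]))
J=f([[240,345],[275,350],[258,372]],50)-[551.8,-42]; print("tab pts",np.arctan2(J[:,1],J[:,0]),np.linalg.norm(J,axis=1))
E
```

```text
[[569.1, -21.8], [570.9, -54.1], [539.6, -58.5], [537.0, -25.5]] [554.15066114 -39.98273338]
edge 3.200000000000003 32.4
edge 7.900000000000006 31.6
edge 4.599999999999994 33.0
edge 6.6 32.4
handle end [537.95692307 123.11052032] yaw 4.792542813381742
[np.float64(7.537740820313317), np.float64(4.480671184826448)]
knob turned 1.1736565585722412
tab pts [2.41223968 2.54612682 2.65333074] [59.22705146 45.37106942 56.29801927]
```

```bash
python3 -c "
from rig import arm
print(arm.job_done())"
```

```text
the job is handed in; nothing more can be done
None
```

I put the large spanner on the spindle's square, with its handle on the ledge on the open side of the pin. I then swung the locknut clockwise to its bite, nipped it up and handed the job in at about 15 s with the gripper clear. No verdict is reported.

**Bite and nip:** The force at the knob stepped from about 2 N to about 9 N at 0.88–0.95 rad. I stopped at 1.23 rad, so the nip is about 0.27–0.35 rad (15–20°).

**Last picture:**
- The spanner is on the square, with its handle against the pin on the open side.
- The handle end is about 164 mm out from the spindle axis.
- The spindle has turned only about 2°.
- The knob reads 1.17 rad, against 1.23 rad from the arm.

**Disagreement:** The washer tab, partly hidden by the spanner, moved about 0.41 rad. Taking off the spindle's turn gives a nip of about 0.37 rad, more than the force readings suggest. All the estimates lie within 0.09–0.45 rad.

**Other things on the bench:** I did not measure them again, but the arm moved clear of them and they looked undisturbed where they appeared in the pictures.

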